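# Set the slide-bench carriage to the scribed line

## Robot

A 6-joint arm with a two-finger parallel gripper is mounted at the origin on a cart in front of the work surface, level with it; the furniture and walls round the work are solid. World frame = base frame: x ahead of the robot, y to its left, z up, the work surface at z = 0. Lengths are in mm, angles in rad, forces in N, time in s.
With the tool pointing down it reaches from about 275 to 875 mm from the base axis. Payload 12.5 kg.
Tool frame: the origin (TCP) lies where the fingers leave the gripper's body, on its centre line; the fingertips stand 73 mm ahead of it and the grasp point (between the pads) lies 54 mm ahead of it; z points along the fingers, y is the line along which they close (so a half turn about z gives the same grasp; the last joint's range is limited). The gripper opens to 85 mm and grips with 20 to 120 N. Pads are 22 mm wide; open, the fingers measure 114 mm over their backs; the gripper's body (76 mm by 85 mm) begins 54 mm behind the grasp point. The pads swing forward as they close: fully open they stand 13 mm farther back than shut.
Start: joints at [1.247, 0.351, 1.652, -0, 1.139, -0.085], TCP at [130.064, 534.386, 303.89] pointing down, gripper open.
Joint ranges: [-2.75, 2.75], [-0.79, 2.1], [0.01, 2.65], [-1.57, 4.71], [0.07, 3.14], [-2.87, 2.87]. Speed limits (rad/s): [2.22, 2.22, 2.79, 3.14, 3.14, 3.14].

## Interface

Orientations are given as [roll, pitch, yaw] about the fixed x, y, z axes, in that order (R = Rz(yaw) Ry(pitch) Rx(roll)).
In Python, from station import robot gives the robot as it stands.
- The arm moves only by the shell command python3 -m jog 'ROWS' [OPENING] [FORCE]. ROWS is JSON, a list of rows, each an object with "xyz": the shift along the tool's x, y, z scaled (see below), a list of three; "dr": the turn, a rotation vector about the tool's x, y, z scaled (see below), a list of three. In form: [{"xyz": [x, y, z], "dr": [ax, ay, az]}, ...]. A call has 1 to 20 rows; each row shifts and turns the commanded pose from where the row before left it, along the tool's axes as they then stand; what a row does not reach is not made up. The controller multiplies each number of a shift by 50 mm and each number of a turn by 4 degrees. A row lasts 1/8 s, in which the tool goes at most 62.5 mm and 10.7 degrees, less where a joint would pass 70% of its speed; a pose out of reach is approached as far as the arm can. A call with a number of a shift or a turn outside -1 to 1 is refused whole. A call with a gripper value outside its range is refused whole. OPENING is the gripper's target within -1 to 1 (shut at 1, half-way at 0, fully open at -1), set as the call begins (- or left out, the last holds). The fingers move at their own pace and stop on an object; FORCE is the grip in N (left out, the last holds). Time passes only in rows, so rows that do not move let the fingers close. It gives the time, the measured TCP pose, the force, the opening and the grip force at its end, in the units of the state.
- robot.get_obs(): the state, without advancing time (a new reading comes with each control period).
- robot.read_camera(name): name is "scene" or "top" or "wrist"; returns (picture, depth): 480x640x3 uint8, red, green, blue; 480x640 float32, mm along the optical axis (not along the pixel's ray), 0 where there is no reading.
- robot.camera_params(name): a dict with "fx", "fy", "cx", "cy" (pixels), "position" and "orientation" of the camera in the world; the wrist camera has in their place "mount" (4x4, takes a point from camera to tool coordinates, whose origin is the TCP and whose axes are the flange's). Camera axes: x right, y up, looking along -z (the intrinsics and any distortion apply to the point x, -y, -z); pixel columns grow to the right and rows downward; lengths in mm; the calibration is good to about 2 mm. A picture is of the moment at which its call begins: read the wrist's pose just before it. camera_params takes no time and is no camera call.
- robot.finish_job(): hands the job in; it is judged then, once.
The state is a dict: "time": time; "joints": joint angles; "joint_vel": joint speeds; "joint_efforts": joint torques, N m; "tcp_pos": TCP position; "eef_rot": TCP orientation; "wrist_force": force on the tool from outside, world axes, zero at the start; "moment": the same for the moment, N m; "grip_width": finger opening in mm; "finger_force": force on a finger pad.
Only numpy, scipy, OpenCV 4.12 (cv2) and the standard library are available. Lean on these libraries where they do the work, as an engineer would, in place of code of your own. Each camera call takes 0.05 s, during which the arm holds its last target. There are 200 camera calls.

## Task

Set the carriage of the little slide bench to the scribed line: with a closed fingertip press its sprung rubber pad down first, with about 8 N (at least 5, never as much as 13), and keep it pressed like that while you drag the carriage along its rails until the front edge of its steel index plate just meets the full-width line on the rule strip. There is no stop at the line; the carriage may only be moved by the pressed pad. Then lift off so that it stays on the line, and do not disturb the box, the tape and the dish that lie about.

Things in the scene. Friction and masses are not known exactly. Their poses are not given: they have to be found in the camera images.
- carriage: Black block 56 x 62 x 14 mm that slides along +x or -x of its own frame on the two steel rails of a grey slide bench (base 330 x 100 x 12 mm, fixed to the lab bench). The body's origin lies at lab-bench height under the middle of the block's length, 6 mm to the -y side of the block's middle; its z is up. It needs about 2 N to slide and stays where it is left. It has 20 cm of travel, which runs on well past the line. On its top stands one round sprung pad (see pad_axis)
- pad_axis (a point): Point on the carriage's top face (30 mm over the lab bench), on the axis of the round black rubber pad, 26 mm across, 6 mm thick, on a steel stem. The stem is screwed in to a different height each time: the top of the unpressed pad lies anywhere from 47 to 63 mm over the lab bench (17 to 33 mm above this point), so it must be felt for. The pad sinks about 1 mm for every 3 N of press, 6 mm at most, then it is solid. Axes as carriage
- edge (a point): Middle of the part of the front (+x) edge of the carriage's dark steel index plate (2 mm thick) that reaches over the rule strip; 34 mm along +x from the pad's axis, 15.5 mm over the lab bench. Axes as carriage
- line (a point): Middle of the scribed line, a black line 1.6 mm wide and 18 mm long across the whole width of the aluminium rule strip (200 x 18 x 3 mm, fixed on the bench's base, top 15 mm over the lab bench); the other marks on the strip are short ticks at its outer side. Its x runs along the rails as the carriage's does, its y along the line. At the start the line lies 50 to 160 mm ahead (+x) of the edge; the edge meets it when edge has x = 0 in this frame
- cover_box: Small white box 27 x 27 x 19 mm, loose bystander; origin under its middle
- tape_1: Roll of brown tape lying flat, 96 mm across, 48 mm high, loose bystander; origin under its middle
- petri_3: Open glass dish 93 mm across, 16 mm high, loose bystander; origin under its middle

How it is judged:
By the outcome, as a careful person would: the job done as asked, in the order asked, and still so for the second after the job is handed in, with the robot touching nothing.
It also fails if it takes over 61 s, if anything falls off the work surface, if the arm or the gripper's body presses on something with over 40 N, if the wrist force passes 120 N, or if a joint passes its speed limit or range.

## Working session

There is one attempt and no reset: what is moved stays moved. The work goes in short steps, Python scripts to look and compute and a shell command to move; the robot and the scene stay as the last step left them, time stands still between calls to the robot, and variables do not carry over. Pictures are saved under pics/ and viewed, at most 10 in all, crops included, and the job is handed in when it is done.

```bash
mkdir -p pics; ls; python3 - <<'E'
from station import robot
import cv2
for n in ("scene","top"):
    p,d=robot.read_camera(n); cv2.imwrite(f"pics/{n}0.png",p[:,:,::-1]); print(n,robot.camera_params(n))
print(robot.camera_params("wrist")); print(robot.get_obs())
E
```

```text
pics
scene {'fx': 530.2598576093378, 'fy': 530.2598576093378, 'cx': 314.3753487521144, 'cy': 244.23302708229448, 'position': array([-191.21419348, -606.73544838,  876.46536568]), 'orientation': array([ 0.86021049,  0.00383751, -0.82592336])}
top {'fx': 511.4871033087801, 'fy': 511.4871033087801, 'cx': 319.59692143733366, 'cy': 241.69711967263888, 'position': array([ 318.98260762,   34.87898241, 1316.04160124]), 'orientation': array([ 0.14698852, -0.00859287, -1.57901989])}
{'fx': 388.37885081977294, 'fy': 388.37885081977294, 'cx': 324.72781326345483, 'cy': 238.83450444219739, 'mount': array([[ 1.90245674e-04,  9.54684315e-01,  2.97620267e-01,
         7.65207178e+01],
       [ 9.99999979e-01, -2.03252892e-04,  1.27567844e-05,
        -7.67661232e-01],
       [ 7.26708819e-05,  2.97620258e-01, -9.54684334e-01,
        -6.92562089e+01],
       [ 0.00000000e+00,  0.00000000e+00,  0.00000000e+00,
         1.00000000e+00]])}
{'time': 0.1, 'joints': array([ 1.24740354e+00,  3.51174415e-01,  1.65234218e+00, -2.46577324e-06,
        1.13908915e+00, -8.46121953e-02]), 'joint_vel': array([ 0.00052225, -0.00141753, -0.00125084,  0.00011912, -0.00073194,
       -0.00011757]), 'joint_efforts': array([ 8.93983233e-04, -5.06830788e+01, -2.91875571e+01, -1.60493173e-04,
        2.66847645e-03,  1.73190955e-05]), 'tcp_pos': array([129.99897158, 534.19635372, 303.42337518]), 'eef_rot': array([-3.14058300e+00, -8.33869475e-05,  2.90281306e+00]), 'wrist_force': array([-0.21263613, -0.44753822,  1.02727221]), 'moment': array([ 0.00160475,  0.03553442, -0.00357928]), 'finger_force': 0.0, 'grip_width': 85.34601826609318}
```

View pics/top0.png

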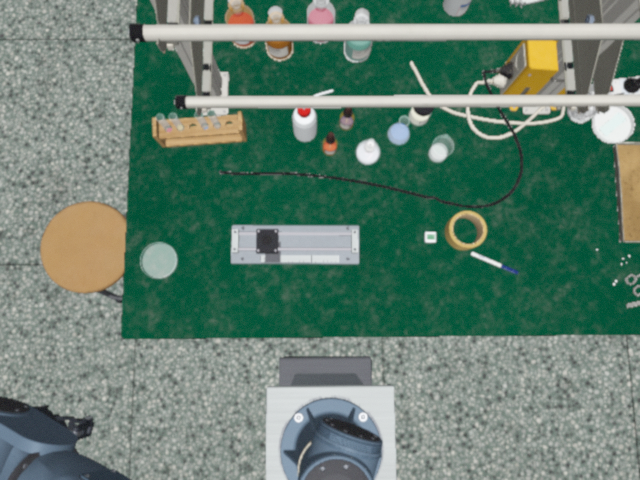

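View pics/scene0.png

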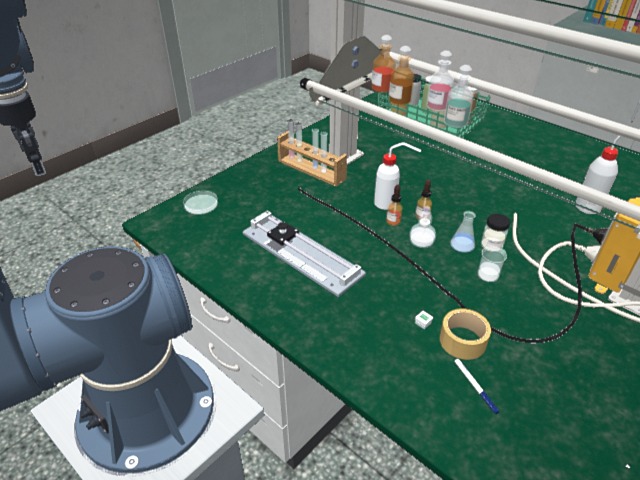

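The top view shows the slide bench at about (295,245) px, running left to right. The carriage is at its left end (267,241), and the rule strip is along its lower, robot-side edge. The dish (158,260), box (430,237) and tape (466,230) are all clear of the bench. In the scene view the arm is up and to the left, and nothing blocks the bench.

```bash
cat > h.py <<'E'
from station import robot
import numpy as np, cv2
from scipy.spatial.transform import Rotation as R
def cam(n,obs=None):
    c=robot.camera_params(n); K=np.array([[c['fx'],0,c['cx']],[0,c['fy'],c['cy']],[0,0,1.]])
    if n=='wrist':
        o=obs or robot.get_obs(); T=np.eye(4); T[:3,:3]=R.from_euler('xyz',o['eef_rot']).as_matrix(); T[:3,3]=o['tcp_pos']
        M=T@c['mount']
    else:
        M=np.eye(4); M[:3,:3]=R.from_euler('xyz',c['orientation']).as_matrix(); M[:3,3]=c['position']
    return K,M
def toplane(K,M,uv,z):
    uv=np.atleast_2d(uv).astype(float)
    r=np.c_[(uv[:,0]-K[0,2])/K[0,0],-(uv[:,1]-K[1,2])/K[1,1],-np.ones(len(uv))]@M[:3,:3].T
    return M[:3,3]+r*((z-M[2,3])/r[:,2])[:,None]
def proj(K,M,P):
    p=(np.atleast_2d(P)-M[:3,3])@M[:3,:3]
    return np.c_[K[0,2]+K[0,0]*p[:,0]/-p[:,2],K[1,2]-K[1,1]*p[:,1]/-p[:,2]]
E
python3 - <<'E'
from h import *
p,d=robot.read_camera("top"); K,M=cam("top")
hsv=cv2.cvtColor(p,cv2.COLOR_RGB2HSV)
m=((hsv[...,1]<60)&(hsv[...,2]>90)).astype(np.uint8); m[:215]=0;m[275:]=0;m[:,:220]=0;m[:,370:]=0
c=max(cv2.findContours(m,0,2)[0],key=cv2.contourArea)
r=cv2.minAreaRect(c); b=toplane(K,M,cv2.boxPoints(r),12); print(r,b.round(1)); print(np.linalg.norm(b-np.roll(b,1,0),axis=1), b.mean(0))
print(toplane(K,M,[[267,241],[158,260],[430,237],[466,230]],30).round(0))
E
```

```text
((294.5, 244.5), (39.0, 129.0), 90.0) [[557.2 253.4  12. ]
 [555.  -80.4  12. ]
 [453.5 -78.4  12. ]
 [455.9 251.7  12. ]]
[101.32881661 333.82615875 101.52854595 330.08464652] [505.40276452  86.56959522  12.        ]
[[ 512.  156.   30.]
 [ 465.  430.   30.]
 [ 519. -259.   30.]
 [ 537. -352.   30.]]
```

```bash
python3 -m jog '[{"xyz":[0,0,0],"dr":[0,0,-0.86]},{"xyz":[0,0,0],"dr":[0,0,-0.86]},{"xyz":[0,0,0],"dr":[0,0,-0.85]},{"xyz":[0,0,0],"dr":[0,0,-0.85]},{"xyz":[-0.62,-0.7,0],"dr":[0,0,0]},{"xyz":[-0.62,-0.7,0],"dr":[0,0,0]},{"xyz":[-0.62,-0.7,0],"dr":[0,0,0]},{"xyz":[-0.62,-0.7,0],"dr":[0,0,0]},{"xyz":[-0.62,-0.7,0],"dr":[0,0,0]},{"xyz":[-0.62,-0.7,0],"dr":[0,0,0]},{"xyz":[-0.62,-0.7,0],"dr":[0,0,0]},{"xyz":[-0.62,-0.7,0],"dr":[0,0,0]},{"xyz":[-0.62,-0.7,0],"dr":[0,0,0]},{"xyz":[-0.62,-0.7,0],"dr":[0,0,0]},{"xyz":[-0.62,-0.7,0],"dr":[0,0,0]},{"xyz":[-0.62,-0.7,0],"dr":[0,0,0]},{"xyz":[0,0,0],"dr":[0,0,0]},{"xyz":[0,0,0],"dr":[0,0,0]}]' 1 20
python3 - <<'E'
from h import *
o=robot.get_obs();p,d=robot.read_camera("wrist"); cv2.imwrite("pics/w1.png",p[:,:,::-1]); np.savez("w1.npz",p=p,d=d,pos=o['tcp_pos'],rot=o['eef_rot']); print(o['tcp_pos'],o['eef_rot'],o['grip_width'])
E
```

```text
time: 2.4
tcp_pos: [501.6, 114.6, 303.6]
eef_rot: [3.142, -0.001, 3.141]
wrist_force: [-0.2, 0.5, -0.2]
grip_width: -0.1
finger_force: 0.0
[501.62808233 114.56182117 303.61336464] [ 3.14152250e+00 -8.69916716e-04  3.14119741e+00] -0.07625468522856428
```

View pics/w1.png

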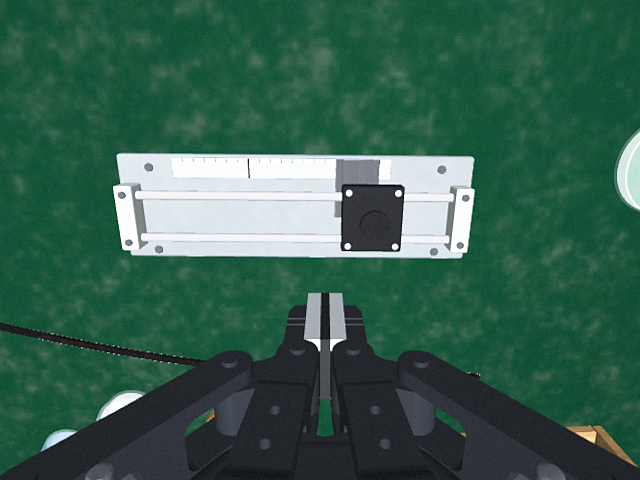

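The wrist view shows the carriage block at (372,218) with its pad at (374,224). The dark index plate covers the rule at u 335–380, v 160–186, and its front edge is near u=335. The full-width line is at u≈249, v 158–178. The carriage has to travel left, which is world −y.

```bash
python3 - <<'E'
from h import *
z=np.load("w1.npz"); p=z['p']; d=z['d']; g=p.astype(int).sum(2)/3
K,M=cam('wrist',dict(tcp_pos=z['pos'],eef_rot=z['rot']))
for v in (161,166,169,172,175,178): print(v,g[v,240:258].astype(int),'|',g[v,326:346].astype(int))
# bench outline
hsv=cv2.cvtColor(p,cv2.COLOR_RGB2HSV); m=((hsv[...,1]<60)&(hsv[...,2]>120)).astype(np.uint8); m[:140]=0;m[270:]=0
c=max(cv2.findContours(m,0,2)[0],key=cv2.contourArea); 
q=cv2.approxPolyDP(cv2.convexHull(c),6,True)[:,0]; b=toplane(K,M,q,12); print(q.tolist(),b.round(1).tolist())
# block & pad depth
blk=((g<60)).astype(np.uint8); blk[:183]=0; blk[254:]=0
c=max(cv2.findContours(blk,0,2)[0],key=cv2.contourArea); r=cv2.minAreaRect(c); bb=toplane(K,M,cv2.boxPoints(r),30); print(r,bb.round(1).tolist(),bb.mean(0))
i=np.mgrid[150:262,110:480]; v,u=i[0].ravel(),i[1].ravel(); D=d[v,u]
Pc=np.c_[(u-K[0,2])/K[0,0]*D,-(v-K[1,2])/K[1,1]*D,-D]; P=Pc@M[:3,:3].T+M[:3,3]
Z=P[:,2].reshape(112,370); print("block z",Z[40:100:5,240:292:4].round(0).astype(int))
print("strip z",np.median(Z[12:24,110:200]))
hi=(P[:,2]>38)&(u>330)&(u<415)&(P[:,2]<75); print(hi.sum(),P[hi].mean(0),P[hi].min(0),P[hi].max(0),np.median(P[hi][:,2]))
im=cv2.resize(p[150:260,320:430],None,fx=5,fy=5,interpolation=cv2.INTER_CUBIC); im=np.clip(im.astype(float)*2,0,255); cv2.imwrite("pics/w1c.png",im[:,:,::-1])
E
```

```text
161 [253 253 253 253 253 255 255 205  21 255 255 254 253 253 253 253 253 255] | [254 254 253 253 253 253 253 254 255 238 144 133 128 135 130 129 124 124
 127 125]
166 [252 252 252 252 252 253 255 234  58 231 255 254 252 252 252 252 252 252] | [252 252 252 252 252 252 252 253 255 249 159 132 126 132 127 127 126 132
 130 141]
169 [252 252 252 252 252 253 255 254  94 153 255 255 253 252 252 252 252 252] | [252 252 252 252 252 252 252 253 255 211 131 129 133 138 127 124 120 128
 134 137]
172 [253 253 253 253 253 253 255 255 109 165 255 255 253 253 253 253 253 253] | [252 252 253 252 252 252 252 253 255 232 138 133 130 133 129 127 126 131
 130 133]
175 [253 254 253 253 253 254 255 255 167  72 255 255 254 253 253 253 253 253] | [252 252 253 252 253 252 252 253 255 235 140 126 131 131 128 126 125 126
 135 136]
178 [237 238 238 236 237 238 245 252 222 205 251 249 247 247 247 248 247 248] | [240 241 242 242 242 239 241 243 250 195 139 129 130 137 135 129 127 127
 131 134]
[[116, 156], [471, 156], [467, 250], [459, 258], [132, 255], [120, 236]] [[458.0, -76.5, 12.0], [458.0, 247.5, 12.0], [548
[... 514 characters left out ...]
 29  27  29  28  30  29]
 [ 29  30  30  29  49  50  49  49  49  29  28  29  29]
 [ 30  29  29  50  50  49  51  50 373  49  28  30  29]
 [ 28  29  29  50  50  49  49  49  49  50  29  29  29]
 [ 29  28  30  50  50  50  51  50  50  49  30  27  29]
 [ 29  29  28  31  50  50  50  49  50  29  29  29  29]
 [ 27  29  28  29  29  28  31  29  29  30  29  28  29]
 [ 30  29  28  29  29  29  30  28  29  29  30  30  29]]
strip z 14.129762189145595
671 [512.50163419 156.42696741  49.48977398] [500.25038854 143.82649069  45.00806538] [525.83753427 168.79976323  51.51765094] 49.55614383690835[ WARN:0@0.085] global loadsave.cpp:1063 imwrite_ Unsupported depth image for selected encoder is fallbacked to CV_8U.
```

View pics/w1c.png

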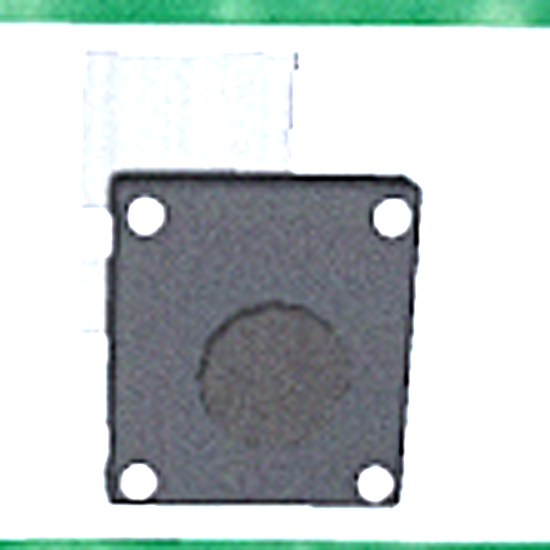

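The crop shows the pad disc as a circle centred near (375,225) px of the full picture. It stands well clear of the block, and the plate's front edge is at u≈336.

```bash
cat >> h.py <<'E'
def subx(row,lo,hi,kind):
    s=row[lo:hi].astype(float)
    if kind=='line':
        w=np.clip(250-s,0,None); return lo+(w*np.arange(len(s))).sum()/w.sum()
    i=np.where((s[:-1]>=192)&(s[1:]<192))[0][0]; return lo+i+(s[i]-192)/(s[i]-s[i+1])
E
python3 - <<'E'
from h import *
z=np.load("w1.npz"); g=z['p'].astype(int).sum(2)/3
K,M=cam('wrist',dict(tcp_pos=z['pos'],eef_rot=z['rot']))
vs=range(161,177)
L=toplane(K,M,[[subx(g[v],243,255,'line'),v] for v in vs],15)
E=toplane(K,M,[[subx(g[v],328,345,'edge'),v] for v in vs],15.5)
print(L[[0,-1]],L.mean(0),E[[0,-1]],E.mean(0), E.mean(0)-L.mean(0))
print('slopes dy/dx',np.polyfit(L[:,0],L[:,1],1)[0],np.polyfit(E[:,0],E[:,1],1)[0])
m=((g>235)).astype(np.uint8)
# lower white rail / strip edges slope
for (lo,hi) in ((150,162),(172,188)):
    q=[]
    for u in list(range(180,240))+list(range(255,325)):
        col=g[lo:hi,u]; k=np.abs(np.diff(col)).argmax(); q.append([u,lo+k+.5])
    P=toplane(K,M,q,15); print('strip edge slope dx/dy',np.polyfit(P[:,1],P[:,0],1),np.median(P[:,0]))
E
```

```text
[[462.17374988  44.114029    15.        ]
 [475.76067702  44.08364975  15.        ]] [468.94318735  44.06732447  15.        ] [[462.14013179 123.73539946  15.5       ]
 [475.70880087 123.79558464  15.5       ]] [468.90047977 123.76598554  15.5       ] [-4.27075824e-02  7.96986611e+01  5.00000000e-01]
slopes dy/dx 0.0038806799923535203 -0.004340267513751063
strip edge slope dx/dy [9.21476599e-03 4.55223544e+02] 455.4972566604068
strip edge slope dx/dy [5.48353943e-03 4.77024893e+02] 477.1430390737937
```

```bash
python3 -m jog '[{"xyz":[-0.11,0.42,0],"dr":[0,0,0]},{"xyz":[-0.11,0.43,0],"dr":[0,0,0]},{"xyz":[0,0,0.7],"dr":[0,0,0]},{"xyz":[0,0,0.7],"dr":[0,0,0]},{"xyz":[0,0,0.7],"dr":[0,0,0]},{"xyz":[0,0,0.5],"dr":[0,0,0]},{"xyz":[0,0,0.4],"dr":[0,0,0]},{"xyz":[0,0,0.3],"dr":[0,0,0]},{"xyz":[0,0,0.15],"dr":[0,0,0]},{"xyz":[0,0,0],"dr":[0,0,0]},{"xyz":[0,0,0],"dr":[0,0,0]},{"xyz":[0,0,0],"dr":[0,0,0]}]' 1 20
python3 -c "
from h import *
for i in range(4):
  robot.read_camera('wrist');o=robot.get_obs();print(o['tcp_pos'],o['wrist_force'])"
```

```text
time: 3.95
tcp_pos: [513.3, 156.9, 132.0]
eef_rot: [3.141, 0.001, 3.142]
wrist_force: [1.4, 0.3, 0.5]
grip_width: -0.4
finger_force: 0.0
[513.26279451 156.9063772  131.86783987] [-0.36416934  0.03244327  0.06542552]
[513.21204544 156.87594403 131.76698047] [0.07900937 0.53467804 0.14685001]
[513.15866849 156.87244253 131.67011163] [-0.65633696 -0.61374278  0.45026468]
[513.10254928 156.88239113 131.58751571] [-0.15976758  0.34227298  0.41447875]
```

```bash
python3 -m jog '[{"xyz":[0,0,0.04],"dr":[0,0,0]},{"xyz":[0,0,0.04],"dr":[0,0,0]},{"xyz":[0,0,0.03],"dr":[0,0,0]},{"xyz":[0,0,0],"dr":[0,0,0]},{"xyz":[0,0,0],"dr":[0,0,0]},{"xyz":[0,0,0],"dr":[0,0,0]}]'
python3 -m jog '[{"xyz":[0,0,0.02],"dr":[0,0,0]},{"xyz":[0,0,0],"dr":[0,0,0]},{"xyz":[0,0,0],"dr":[0,0,0]}]'
python3 -m jog '[{"xyz":[0,0,0.02],"dr":[0,0,0]},{"xyz":[0,0,0],"dr":[0,0,0]},{"xyz":[0,0,0],"dr":[0,0,0]}]'
```

```text
time: 4.9
tcp_pos: [513.1, 156.9, 125.9]
eef_rot: [-3.142, 0.0, 3.142]
wrist_force: [0.0, 0.7, -0.5]
grip_width: 0.2
finger_force: 0.0
time: 5.28
tcp_pos: [513.0, 156.9, 124.9]
eef_rot: [-3.142, -0.0, 3.142]
wrist_force: [0.6, 0.1, -0.5]
grip_width: -0.4
finger_force: 0.0
time: 5.65
tcp_pos: [513.1, 156.9, 123.9]
eef_rot: [-3.142, 0.0, 3.142]
wrist_force: [0.4, -0.5, -0.2]
grip_width: 0.3
finger_force: 0.0
```

```bash
for i in 1; do python3 -m jog '[{"xyz":[0,0,0.02],"dr":[0,0,0]},{"xyz":[0,0,0],"dr":[0,0,0]},{"xyz":[0,0,0],"dr":[0,0,0]}]'; done
python3 -m jog '[{"xyz":[0,0,0.02],"dr":[0,0,0]},{"xyz":[0,0,0],"dr":[0,0,0]},{"xyz":[0,0,0],"dr":[0,0,0]}]'
```

```text
time: 6.02
tcp_pos: [513.1, 156.9, 122.9]
eef_rot: [3.142, 0.0, 3.142]
wrist_force: [0.7, 0.3, 1.3]
grip_width: -0.2
finger_force: 0.5
time: 6.4
tcp_pos: [513.1, 156.9, 122.0]
eef_rot: [3.142, 0.0, 3.142]
wrist_force: [0.2, -0.7, 2.8]
grip_width: 0.2
finger_force: 1.8
```

```bash
python3 -m jog '[{"xyz":[0,0,0.02],"dr":[0,0,0]},{"xyz":[0,0,0],"dr":[0,0,0]},{"xyz":[0,0,0],"dr":[0,0,0]},{"xyz":[0,0,0],"dr":[0,0,0]}]'
python3 -m jog '[{"xyz":[0,0,0.01],"dr":[0,0,0]},{"xyz":[0,0,0],"dr":[0,0,0]},{"xyz":[0,0,0],"dr":[0,0,0]},{"xyz":[0,0,0],"dr":[0,0,0]}]'
```

```text
time: 6.9
tcp_pos: [513.2, 156.9, 121.1]
eef_rot: [3.142, 0.0, 3.142]
wrist_force: [-1.6, -0.9, 7.1]
grip_width: -0.2
finger_force: 3.2
time: 7.4
tcp_pos: [513.2, 156.9, 120.7]
eef_rot: [3.141, 0.001, 3.142]
wrist_force: [-1.2, -0.2, 7.5]
grip_width: -0.1
finger_force: 3.8
```

```bash
cat > f.py <<'E'
from h import *
F=[];P=[]
for i in range(4):
    robot.read_camera('wrist');o=robot.get_obs();F.append(o['wrist_force']);P.append(o['tcp_pos'])
print(np.mean(F,0).round(2),np.mean(P,0).round(2),o['time'])
E
python3 f.py
python3 -m jog '[{"xyz":[0,-0.03,0],"dr":[0,0,0]},{"xyz":[0,-0.06,0],"dr":[0,0,0]},{"xyz":[0,-0.06,0],"dr":[0,0,0]},{"xyz":[0,-0.06,0],"dr":[0,0,0]},{"xyz":[0,-0.06,0],"dr":[0,0,0]},{"xyz":[0,-0.03,0],"dr":[0,0,0]},{"xyz":[0,0,0],"dr":[0,0,0]}]'
python3 f.py
```

```text
[-0.85 -0.37  7.58] [513.18 156.9  120.7 ] 7.6
time: 8.48
tcp_pos: [513.1, 142.0, 120.7]
eef_rot: [3.141, 0.0, 3.141]
wrist_force: [-2.1, 1.2, 7.3]
grip_width: 0.2
finger_force: 3.8
[-1.96  0.69  7.48] [513.11 141.99 120.68] 8.675
```

```bash
python3 - <<'E'
from h import *
o=robot.get_obs();p,d=robot.read_camera("wrist"); cv2.imwrite("pics/w2.png",p[:,:,::-1]); np.savez("w2.npz",p=p,d=d,pos=o['tcp_pos'],rot=o['eef_rot'])
K,M=cam('wrist',o); print(proj(K,M,[[469,44.1,15],[469,123.8-14.9,15.5],[462,44,15],[476,44,15]]))
E
```

```text
[[110.90767232 192.70042583]
 [253.1862024  192.91299377]
 [108.13342063 177.28307299]
 [113.18254567 207.75806877]]
```

View pics/w2.png

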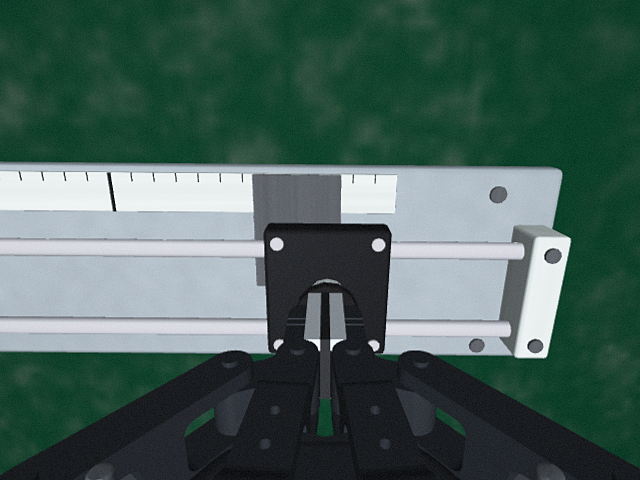

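The view shows the carriage following the tip. The plate's front edge is at u≈253 and the line at u≈112, v 173–212, with about 65 mm still to go.

```bash
python3 -m jog '[{"xyz":[0.002,-0.04,0.001],"dr":[0,0,0]},{"xyz":[0.002,-0.08,0.001],"dr":[0,0,0]},{"xyz":[0.001,-0.08,0.001],"dr":[0,0,0]},{"xyz":[0.001,-0.08,0],"dr":[0,0,0]},{"xyz":[0.001,-0.08,0],"dr":[0,0,0]},{"xyz":[0.001,-0.08,0],"dr":[0,0,0]},{"xyz":[0,-0.08,0],"dr":[0,0,0]},{"xyz":[0,-0.08,0],"dr":[0,0,0]},{"xyz":[0,-0.06,0],"dr":[0,0,0]},{"xyz":[0,-0.03,0],"dr":[0,0,0]},{"xyz":[0,0,0],"dr":[0,0,0]}]'
python3 f.py
python3 -m jog '[{"xyz":[0,-0.03,0],"dr":[0,0,0]},{"xyz":[0,-0.08,0],"dr":[0,0,0]},{"xyz":[0,-0.08,0],"dr":[0,0,0]},{"xyz":[0,-0.08,0],"dr":[0,0,0]},{"xyz":[0,-0.08,0],"dr":[0,0,0]},{"xyz":[0,-0.04,0],"dr":[0,0,0]},{"xyz":[0,-0.03,0],"dr":[0,0,0]},{"xyz":[0,0,0],"dr":[0,0,0]}]'
python3 f.py
```

```text
time: 10.1
tcp_pos: [512.8, 107.4, 120.6]
eef_rot: [3.141, 0.0, 3.141]
wrist_force: [-1.0, 0.9, 8.7]
grip_width: 0.1
finger_force: 4.0
[-1.63  0.77  8.03] [512.76 107.46 120.57] 10.3
time: 11.3
tcp_pos: [512.6, 86.4, 120.5]
eef_rot: [3.141, 0.0, 3.141]
wrist_force: [-3.3, 0.3, 8.2]
grip_width: -0.2
finger_force: 4.0
[-1.87  0.83  8.03] [512.64  86.46 120.51] 11.5
```

```bash
cat > m.py <<'E'
import sys
from h import *
o=robot.get_obs();p,d=robot.read_camera("wrist"); g=p.astype(int).sum(2)/3
K,M=cam('wrist',o); cv2.imwrite(sys.argv[1],cv2.resize(p[165:220,190:330],None,fx=5,fy=5,interpolation=cv2.INTER_NEAREST)[:,:,::-1])
print(o['tcp_pos'],proj(K,M,[[469,44.1,15]]))
for v in range(180,208,5): print(v,g[v,205:285].astype(int))
E
python3 m.py pics/w3.png
```

```text
[512.64873966  86.4652964  120.52057924] [[233.00491351 193.82782111]]
180 [237 238 241 248 213  58 241 245 239 239 238 238 240 238 239 238 239 239
 239 239 239 239 237 238 251 191  57  27   9 194 249 242 240 240 238 239
 238 238 240 238 238 238 239 237 239 245 217 118  88 100 101 104 102  93
 100 101  98  92  99  93  91  97  95  98 100  96  99 102 100 105 100 101
  97  97  99  99  95  97 100  95]
185 [237 238 236 239 236 237 236 237 235 238 236 237 236 236 237 237 237 237
 237 238 236 236 237 237 244 252 111  18  19 125 249 243 237 236 234 237
 237 234 236 236 236 234 235 236 237 238 250 182 106  97 102 101  97  96
 101 106  98  94  98  91  94  93  95 104  97  97 100 104 100 102 100  98
 102  92  99 100  95  94  98  95]
190 [235 232 234 236 234 236 234 236 236 232 232 233 234 236 236 233 235 233
 233 234 234 235 234 236 238 253 148  34  29  24 246 243 235 233 236 234
 236 233 235 234 235 233 234 235 234 236 245 188 112  98 102 100  97  94
 100 105 103  98  97  94  95  94  98  97 103 100 100 103 104  98 101  96
  97  96  98  97 101  99  96  96]
195 [236 236 237 235 236 235 238 235 23
[... 250 characters left out ...]
02  96
 102  93  96  95  93 103 102  96]
200 [237 238 239 238 238 238 236 238 238 238 238 236 237 237 238 237 237 237
 238 236 237 235 239 237 238 245 228  91  23  24 115 249 242 239 237 237
 239 237 237 237 237 238 238 238 238 240 243 231 126  96 105 104  96  97
  95 100  97 100  94  92  95  92  93  93  99 100  97 102 102  99  99  97
  99  98  98  98  95  99  97  96]
205 [240 241 240 241 239 239 241 241 241 239 238 239 241 241 239 240 240 240
 240 241 240 242 240 240 239 244 255 156  34  28  63 254 247 240 239 240
 239 239 240 240 239 242 240 240 240 239 243 253 151  87 102 100  98 100
 100 103 100  95  99  98  94  92  93  95  97  98  98  98 100 104  99 100
  98  95  96 104  96 100  92 100]
```

View pics/w3.png

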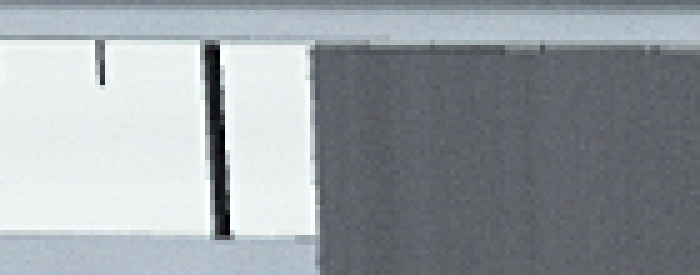

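The crop shows the line centred at about u≈233 and the plate edge at u≈252, so a clear gap remains.

```bash
cat > g.py <<'E'
from h import *
o=robot.get_obs();p,d=robot.read_camera("wrist"); g=p.astype(int).sum(2)/3
K,M=cam('wrist',o); ys=[]
for v in range(181,208):
    s=g[v,215:300]; e=215+np.where(s>170)[0].max()   # last bright pixel before plate
    a,b=g[v,e],g[v,e+1]; e=e+np.clip((a-170)/(a-b),0,1)
    s=g[v]; w=np.where(np.arange(640)<e-2.5,np.clip(237-s,0,None),0); w[:215]=0; w[w<25]=0; l=(w*np.arange(640)).sum()/w.sum()
    ly=toplane(K,M,[l,v],15)[0]; lr=[l,v]
    ys.append([l,e,ly[1]]+[toplane(K,M,[e,v],z)[0,1] for z in (15.5,16.5,17.5)])
y=np.array(ys); print(np.median(y,0).round(2)); print('gap @z15.5/16.5/17.5',(np.median(y[:,3:]-y[:,2:3],0)).round(2), 'std',y[:,3].std(),y[:,2].std(), M[:3,3], o['tcp_pos'],o['time'])
E
python3 g.py
```

```text
[232.93 252.36  44.1   52.99  53.18  53.37]
gap @z15.5/16.5/17.5 [8.9  9.09 9.28] std 0.06000135926461459 0.045163218997820685 [435.94316973  85.77288263 189.78179581] [512.6429772   86.47118676 120.52871383] 11.55
```

```bash
python3 -m jog '[{"xyz":[0,-0.03,0],"dr":[0,0,0]},{"xyz":[0,-0.05,0],"dr":[0,0,0]},{"xyz":[0,-0.04,0],"dr":[0,0,0]},{"xyz":[0,-0.02,0],"dr":[0,0,0]},{"xyz":[0,-0.01,0],"dr":[0,0,0]},{"xyz":[0,0,0],"dr":[0,0,0]},{"xyz":[0,0,0],"dr":[0,0,0]}]'; python3 f.py; python3 g.py
```

```text
time: 12.48
tcp_pos: [512.6, 79.0, 120.5]
eef_rot: [3.141, -0.0, 3.141]
wrist_force: [-2.8, 2.3, 6.9]
grip_width: 0.0
finger_force: 4.1
[-1.88  1.37  7.93] [512.6   79.05 120.51] 12.675
[248.66 252.46  43.84  45.68  45.87  46.06]
gap @z15.5/16.5/17.5 [1.86 2.05 2.24] std 0.0774958795425729 0.5550122851590764 [435.91308607  78.34810804 189.78325589] [512.60801746  79.05653826 120.52495096] 12.675
```

```bash
python3 -m jog '[{"xyz":[0,-0.015,0],"dr":[0,0,0]},{"xyz":[0,-0.015,0],"dr":[0,0,0]},{"xyz":[0,-0.007,0],"dr":[0,0,0]},{"xyz":[0,0,0],"dr":[0,0,0]},{"xyz":[0,0,0],"dr":[0,0,0]}]'; python3 f.py; python3 - <<'E'
from h import *
o=robot.get_obs();p,d=robot.read_camera("wrist"); g=p.astype(int).sum(2)/3
K,M=cam('wrist',o); print(o['tcp_pos'])
for x in (464,469,474):
    l=proj(K,M,[[x,y,15] for y in (44.1-.8,44.1,44.1+.8)]); v=int(round(l[1,1])); print(v,l[:,0].round(2),g[v,244:262].astype(int))
E
```

```text
time: 13.35
tcp_pos: [512.6, 77.2, 120.5]
eef_rot: [3.141, -0.0, 3.142]
wrist_force: [-2.3, 1.7, 7.9]
grip_width: 0.2
finger_force: 4.1
[-2.06  1.5   8.17] [512.59  77.21 120.49] 13.55
[512.59766698  77.21899578 120.48366218]
183 [250.91 252.69 254.46] [237 239 237 238 237 239 253 146 104 104  97  98 100  99  99  99 101 100]
194 [251.53 253.29 255.05] [235 234 235 235 237 235 243 222  84  81 105 100 102 100  96  98 102 100]
205 [252.15 253.89 255.63] [240 238 240 240 240 239 242 254 147  73  98 102  96  99  98  99  96 101]
```

```bash
python3 -m jog '[{"xyz":[0,0,-0.03],"dr":[0,0,0]},{"xyz":[0,0,-0.05],"dr":[0,0,0]},{"xyz":[0,0,-0.2],"dr":[0,0,0]},{"xyz":[0,0,-0.5],"dr":[0,0,0]},{"xyz":[0,-0.35,0],"dr":[0,0,0]},{"xyz":[0,-0.3,0],"dr":[0,0,0]},{"xyz":[0,0,0],"dr":[0,0,0]},{"xyz":[0,0,0],"dr":[0,0,0]},{"xyz":[0,0,0],"dr":[0,0,0]}]'; python3 f.py; python3 - <<'E'
from h import *
o=robot.get_obs();p,d=robot.read_camera("wrist"); g=p.astype(int).sum(2)/3
K,M=cam('wrist',o); print(o['tcp_pos'],M[:3,3])
l=proj(K,M,[[469,44.1,15]])[0]; print(l); u,v=l.astype(int)
for w in range(v-14,v+15,4): print(w,g[w,u-12:u+13].astype(int))
cv2.imwrite("pics/w4.png",cv2.resize(p[v-40:v+40,u-60:u+60],None,fx=6,fy=6,interpolation=cv2.INTER_NEAREST)[:,:,::-1])
np.savez("w4.npz",p=p,pos=o['tcp_pos'],rot=o['eef_rot'])
E
```

```text
time: 14.72
tcp_pos: [512.6, 44.8, 159.0]
eef_rot: [3.142, -0.0, -3.141]
wrist_force: [-0.6, 0.1, 0.2]
grip_width: -0.3
finger_force: 0.0
[0.08 0.22 0.21] [512.61  44.78 159.12] 14.925
[512.62949131  44.73790326 159.18174111] [435.94014341  44.018612   228.44625149]
[324.78392824 180.75378927]
166 [244 243 245 244 244 246 244 243 244 246 255 206  49  94 113 109 103 108
 107 102 108 107  97  99 104]
170 [245 244 245 243 245 245 245 244 245 247 255 206  50  99 115 115 112 107
 106 110 105 103 100 101 107]
174 [243 243 243 243 244 244 243 243 242 247 255 166  21  96 116 103 105 102
 107 110 107 112 105 101  98]
178 [242 241 242 242 241 241 241 242 241 246 255 157  26 101 113 107 105 109
 108 112 107 108 111 104 101]
182 [243 243 242 244 243 243 242 244 244 245 255 158  27 102 117 112 107 105
 106 109 108 109 106 102 103]
186 [244 244 245 243 245 244 244 243 245 247 255 161  38  98 110 114 110 104
 106 109 104 109 108 100 103]
190 [246 245 245 246 246 246 246 245 246 250 255 165  32 100 117 110 107 102
 110 114 108 107 100 102 104]
194 [247 247 246 248 245 245 246 245 246 249 255 167  31 104 116 110 107 102
 108 111 107 105  96 106 101]
```

View pics/w4.png

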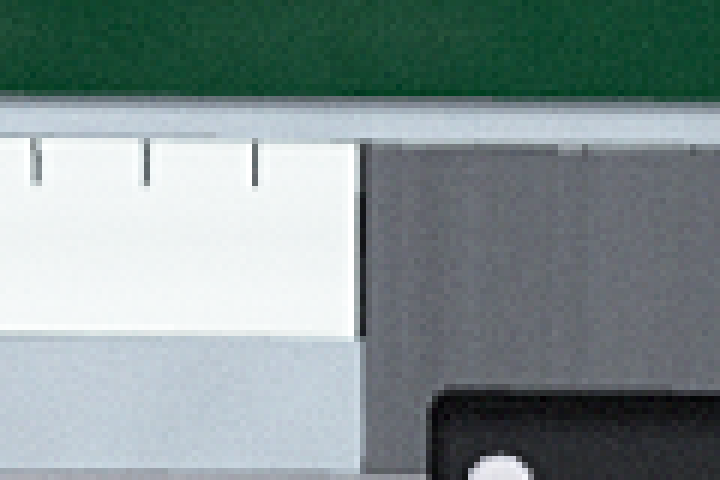

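Seen from straight above, the plate's front edge covers half of the line. About 0.75 mm of the 1.6 mm black still shows at u≈323.5–325, so the edge is on the line's middle, and the finger is clear.

```bash
python3 -c "
from station import robot
print(robot.finish_job())"
```

```text
the job is handed in; nothing more can be done
None
```

The carriage's index edge is on the middle of the scribed line to within about 0.1 mm, checked from directly above after lift-off; it was dragged there with the pad pressed at about 8 N, the box, tape and dish were left alone, and the job is handed in at about 15 s of the 61 s allowed.

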